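Seat the sliding bead board in the bench box and lock it

ROBOT

A 6-joint arm with a two-finger parallel gripper is mounted at the origin on a cart in front of the work surface, level with it; the furniture and walls round the work are solid. World frame = base frame: x ahead of the robot, y to its left, z up, the work surface at z = 0. Lengths are in m, angles in degrees, forces in N, time in s.
With the tool pointing down it reaches from about 0.4 to 0.925 m from the base axis. Payload 12.5 kg.
Tool frame: the origin (TCP) lies at the centre of the arm's flange, where the gripper is bolted on; the fingertips stand 190 mm ahead of it and the grasp point (between the pads) lies 171 mm ahead of it; z points along the fingers, y is the line along which they close (so a half turn about z gives the same grasp; the last joint's range is limited). The gripper opens to 95 mm and grips with 3 to 60 N. Pads are 20 mm wide; open, the fingers measure 119 mm over their backs; the gripper's body (75 mm by 180 mm) begins 59 mm behind the grasp point.
Start: joints at [65.111, 28.126, 89.318, -0, 62.55, -6.05], TCP at [0.202, 0.592, 0.405] pointing down, gripper open.
Joint ranges: [-177.58, 177.58], [-47.91, 125.51], [2.72, 160], [-65.01, 245.01], [3.68, 167.84], [-153.87, 153.87]. Speed limits (degrees/s): [127.2, 127.2, 159.86, 180, 180, 180].

INTERFACE

Orientations are given as a 3x3 rotation matrix whose columns are the frame's x, y, z axes.
In Python, from cell import status, grab_frame, camera_model, ticket gives the robot as it stands. The module is installed in compiled form; this text tells all that it offers.
- The arm moves only by the tool send_rows, never from a script. Its argument "plan" is a list of rows, each a list of 3 entries, a list of its own where there are three numbers: the turn, a rotation vector about the tool's x, y, z in units of 6 degrees (1.0 is 6 degrees), then the shift along the tool's x, y, z in units of 40 mm (1.0 is 40 mm), then the opening, from -1 (shut) to 1 (fully open). In form: [[[wx, wy, wz], [dx, dy, dz], hand], ...]. A call has 1 to 12 rows; each row shifts and turns the commanded pose from where the row before left it, along the tool's axes as they then stand; what a row does not reach is not made up. A row lasts 1/10 s, in which the tool goes at most 50 mm and 8.59 degrees, less where a joint would pass 70% of its speed; a pose out of reach is approached as far as the arm can. A call is refused whole if a number of a shift passes 1 or a number of a turn 1, either way. A call with a gripper value outside its range is refused whole. The fingers move at their own pace and stop on an object; "force" is the grip in N (left out, the last holds). Time passes only in rows, so rows that do not move let the fingers close. It gives the time, the measured TCP pose, the force, the opening and the grip force at its end, in the units of the state.
- status.observe(): the state, without advancing time (a new reading comes with each control period).
- grab_frame(name): name is "side" or "top" or "wrist"; returns (picture, depth): 480x640x3 uint8, red, green, blue; 480x640 float32, m along the optical axis (not along the pixel's ray), 0 where there is no reading.
- camera_model(name): a dict with "fx", "fy", "cx", "cy" (pixels), "world_to_cam" (4x4, takes a point from world to camera coordinates). Camera axes: x right, y down, z forward; pixel columns grow to the right and rows downward; lengths in m; the calibration is good to about 2 mm. A picture is of the moment at which its call begins: read the wrist's pose just before it. camera_model takes no time and is no camera call; for the wrist camera it gives the pose at the moment of the call.
- ticket.sign_off(): hands the job in; it is judged then, once.
The state is a dict: "time": time; "joint_positions": joint angles; "joint_velocities": joint speeds; "tau": joint torques, N m; "tool_pos": TCP position; "ee_rot": TCP orientation; "force": force on the tool from outside, world axes, zero at the start; "moment": the same for the moment, N m; "opening": finger opening in m; "grip_force": force on a finger pad.
Only numpy, scipy, OpenCV 4.12 (cv2) and the standard library are available. Lean on these libraries where they do the work, as an engineer would, in place of code of your own. Each camera call takes 0.05 s, during which the arm holds its last target. There are 200 camera calls.

TASK

The bead board in the plywood bench box has been pulled towards the box's low front. With your fingertips, push the board slowly back along its rails until you feel it drop into the locating notches and lie flat on the rails, then push the brass turn-button on the box's right-hand wall round by its knob so that its wing points straight across the box and lies over the board's rim to lock it. Do not lift the board or ram it hard, and leave the bracelet lying on the board, the pliers in the box and the other things on the table where they are.

Things in the scene. Friction and masses are not known exactly. Their poses are not given: they have to be found in the camera images.
- bench_box: Open-topped plywood bench box, 270 (its x) x 212 (its y) x 61 mm, firm on the table. Origin: centre of its underside. Its low front (30 mm high) faces its -x, towards the robot; its right-hand wall is at -y. Side walls 14 mm thick, tops at z = 61 mm, 184 mm apart inside; floor 8 mm, back wall 10 mm thick
- rail_notch (a point): Top of the box's right-hand rail in the middle of its rear notch. A rail 14 mm wide runs along each side wall inside, from front to back, top at z = 42 mm, with two notches 18 mm long and 9.5 mm deep, centred at box x = +1.5 and +96.5 mm. The rails run on behind the notches: a board pushed too fast can jump past them to the back wall
- bead_board: Flat wooden bead-sorting board with felt and a low rim, 120 (its x) x 181 (its y) x 26 mm, 0.24 to 0.5 kg, lying loose across the rails, 1.5 mm play at each side. Origin: centre of its underside, at the bottom of two battens 14 mm wide and 8 mm high that cross it at x = -47.5 and +47.5 mm. At the start they ride on the rail tops, 30 to 65 mm in front of the notches
- board_front (a point): Middle of the board's front face (board x = -60 mm, 17 mm above its origin), a plain upright face from 8 to 26 mm above the origin, which a fingertip can push. Pushing the board along its waxed rails takes 0.5 to 3 N; over the notches it drops 8 mm by its own weight, the panel lies on the rails, its rim 1 mm below the side walls' tops, and the notches' far shoulders stop it firmly
- seat (a point): Fixed point of the box: where the board's origin lies when it is seated, 49 mm behind the box's centre on its midline, 34 mm above its underside (play about 2 mm fore and aft)
- turn_button (a joint): Angle (rad) of the brass turn-button on the right-hand wall's top about its upright axis. 0: wing along the wall towards the box's front (-x); grows clockwise seen from above; 1.57: wing straight across to the box's left (+y), over the seated board's rim. Range -0.7 (pointing outwards) to 1.6 (stop). Stays where it is left; turns with about 0.7 N at the knob
- button_knob (a point): Centre of the top of the button's brass knob, an upright pin 9 to 11 mm in diameter, 17 mm tall on the wing, 33 mm from the axis; its top is 83.5 mm above the table
- button_pivot (a point): Axis of the turn-button at the top of the right-hand wall, 61 mm above the table. The wing is 12 mm wide, reaches 43 mm from the axis and lies 1.5 to 5.5 mm above the wall top: it passes over the seated board with 2.5 mm to spare, but not over the board while that still rides on its battens
- bracelet: Loose wire bracelet with beads, 48 x 55 x 7 mm, lying on the board's felt; origin: centre of its underside
- pliers_red: Small pliers with red grips, 112 x 46 x 10 mm, lying loose on the box's floor just behind its low front; origin: centre of its underside
- hammer: Bystander: chasing hammer, 212 x 71 x 26 mm, on the table; origin: centre of its underside
- tape_roll: Bystander: roll of masking tape, 103 mm across, 25 mm high, on the table; origin: centre of its underside
- steel_block: Bystander: square steel bench block, 66 x 66 x 19 mm, on the table; origin: centre of its underside
- bead_box: Bystander: small clear box of pearls, 51 x 53 x 20 mm, on the table; origin: centre of its underside
- glass_jar: Bystander: small open glass jar, 56 x 56 x 71 mm, on the table; origin: centre of its underside

How it is judged:
By the outcome, as a careful person would: the job done as asked, in the order asked, and still so for the second after the job is handed in, with the robot touching nothing.
It also fails if it takes over 51 s, if anything falls off the work surface, if the arm or the gripper's body presses on something with over 40 N, if the wrist force passes 120 N, or if a joint passes its speed limit or range.

## Working session

There is one attempt and no reset: what is moved stays moved. The work goes in short steps, Python scripts to look and compute and a tool call to move; the robot and the scene stay as the last step left them, time stands still between calls to the robot, and variables do not carry over. Pictures are saved under pics/ and viewed, at most 10 in all, crops included, and the job is handed in when it is done.

Besides the shell and the picture viewer there is one more tool, called after "Request:" in YAML: its name, and indented under it one key for each argument. send_rows: Moves the arm, as the interface text tells. Its arguments: {"type":"object","properties":{"plan":{"type":"array"},"force":{"type":"number"}},"required":["plan"]}

```bash
mkdir -p pics; cat > h.py <<'E'
import numpy as np, cv2
from cell import status, grab_frame, camera_model, ticket
def cloud(n,d):
    m=camera_model(n); v,u=np.mgrid[:480,:640]
    p=np.stack([(u-m['cx'])/m['fx']*d,(v-m['cy'])/m['fy']*d,d,np.ones_like(d)],-1)
    return (p@np.linalg.inv(m['world_to_cam']).T)[...,:3]
def proj(n,P):
    m=camera_model(n); q=m['world_to_cam']@np.append(P,1); return m['fx']*q[0]/q[2]+m['cx'],m['fy']*q[1]/q[2]+m['cy']
def ray(n,u,v,z):
    m=camera_model(n); T=np.linalg.inv(m['world_to_cam']); d=T[:3,:3]@[(u-m['cx'])/m['fx'],(v-m['cy'])/m['fy'],1]; o=T[:3,3]
    return o+d*(z-o[2])/d[2]
E
python3 - <<'E'
from h import *
s=status.observe(); print(s['time'],s['tool_pos'],s['ee_rot'],s['opening'],s['force'])
for n in ('top','side'):
    im,d=grab_frame(n); cv2.imwrite(f'pics/{n}0.png',im[...,::-1]); np.savez(f'pics/{n}0.npz',im=im,d=d)
    print(n,np.linalg.inv(camera_model(n)['world_to_cam']).round(3).tolist(),camera_model(n)['fx'])
E
```

```text
0.0 [0.20177182 0.59149691 0.40415887] [[-9.46448078e-01  3.22855776e-01 -4.28324098e-04]
 [ 3.22856052e-01  9.46447519e-01 -1.03134990e-03]
 [ 7.24090073e-05 -1.11440616e-03 -9.99999376e-01]] 0.09490464615613271 [0.66687389 0.6413373  0.02110609]
top [[-0.014, -0.996, 0.086, 0.407], [-1.0, 0.015, 0.012, 0.276], [-0.013, -0.086, -0.996, 1.162], [0.0, 0.0, 0.0, 1.0]] 542.4697866442582
side [[0.926, -0.229, 0.302, 0.227], [-0.378, -0.532, 0.758, -0.396], [-0.013, -0.816, -0.579, 0.606], [0.0, 0.0, 0.0, 1.0]] 455.6213176217558
```

View pics/top0.png

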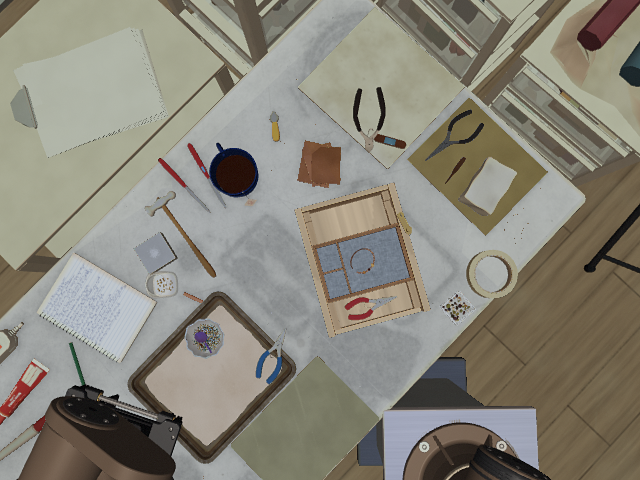

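View pics/side0.png

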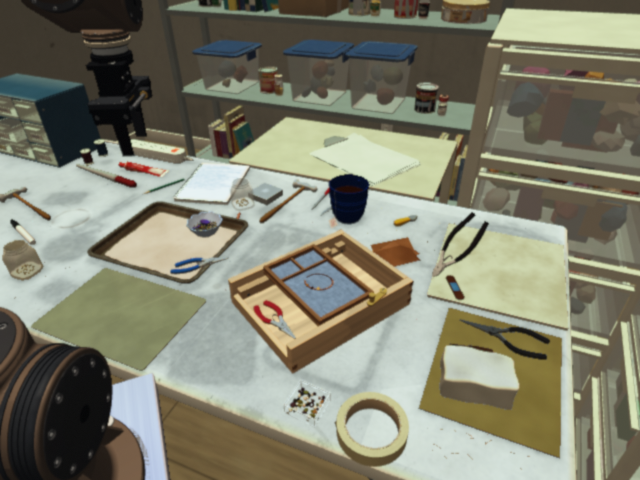

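The top view shows the box at about (362,258), front edge at the bottom, the red pliers near (368,307), the board in the middle and the brass button near (403,222). The side view shows the button at (376,296). Next I'll measure the box precisely.

```bash
python3 - <<'E'
from h import *
f=np.load('pics/top0.npz'); im,d=f['im'],f['d']; P=cloud('top',d)
R=np.zeros((480,640),bool); R[170:350,280:440]=1
z=P[...,2]
print(np.histogram(z[R],bins=np.arange(-.01,.1,.005)))
m=R&(z>.057)&(z<.0645)
m8=m.astype(np.uint8)*255
n,l,st,c=cv2.connectedComponentsWithStats(m8); print(st[1:][st[1:,4]>30])
big=cv2.resize(im[170:350,280:440],None,fx=4,fy=4,interpolation=cv2.INTER_CUBIC)[:, :, ::-1]
zz=np.clip((z[170:350,280:440])/.09,0,1)*255
zz=cv2.applyColorMap(cv2.resize(zz.astype(np.uint8),None,fx=2,fy=2,interpolation=0),cv2.COLORMAP_JET)
cv2.imwrite('pics/c1.png',big[:600])
f=np.load('pics/side0.npz'); s=f['im'][225:375,220:420]
cv2.imwrite('pics/c2.png',cv2.resize(s,None,fx=4,fy=4,interpolation=cv2.INTER_CUBIC)[...,::-1])
cv2.imwrite('pics/c3.png',zz)
E
```

```text
(array([ 231, 7211, 7546, 3157,  789,  307,   82,  300,  324,  254,  642,
        105,  803, 3992, 1862,  914,  147,    5,   16,    5,    0]), array([-0.01 , -0.005,  0.   ,  0.005,  0.01 ,  0.015,  0.02 ,  0.025,
        0.03 ,  0.035,  0.04 ,  0.045,  0.05 ,  0.055,  0.06 ,  0.065,
        0.07 ,  0.075,  0.08 ,  0.085,  0.09 ,  0.095]))
[[ 295  183  136  155 2049]
 [ 317  227   94   72 2107]]
```

View pics/c1.png

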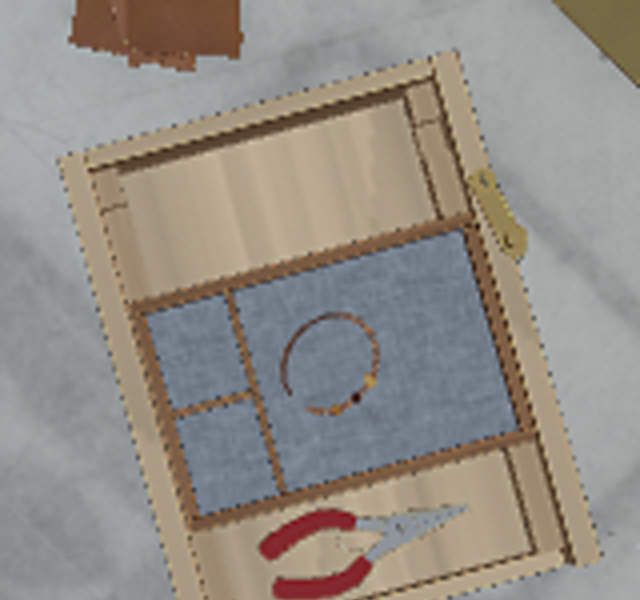

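View pics/c2.png

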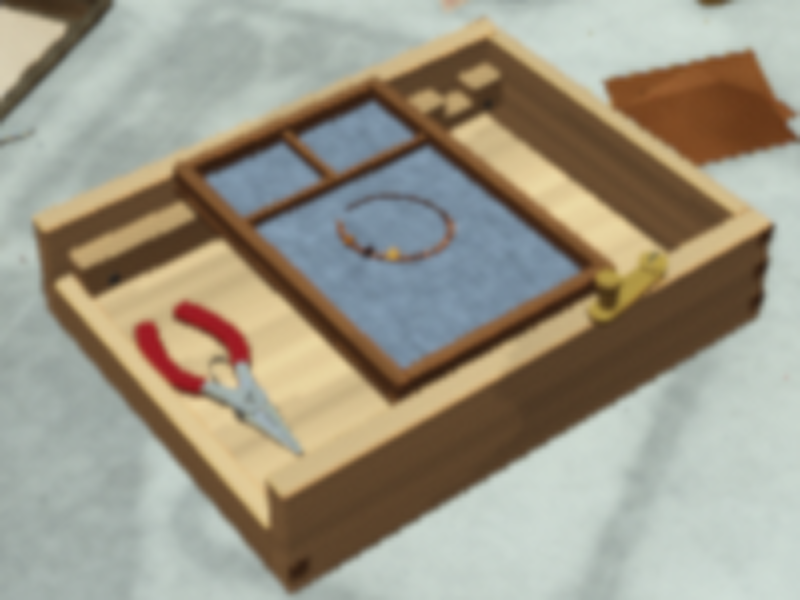

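The top crop shows the box corners at about (60,158) and (457,52) at the back and (600,562) at the front right. The board's front edge runs from (195,528) to (535,435), and the button pivot is near (485,182) with the knob near (514,243). In the side crop the knob top is at about (606,278) and the wing points forward, slightly outward.

```bash
cat >> h.py <<'E'
def box():
    return np.load('box.npy',allow_pickle=True).item()
def w2b(p):
    b=box(); return b['R'].T@(np.asarray(p)[:2]-b['c'])
def b2w(p):
    b=box(); return b['R']@np.asarray(p)[:2]+b['c']
E
python3 - <<'E'
from h import *
f=np.load('pics/top0.npz'); im,d=f['im'],f['d']; P=cloud('top',d); z=P[...,2]
R=np.zeros((480,640),bool); R[170:350,280:440]=1
m=(R&(z>.054)).astype(np.uint8)
n,l,st,c=cv2.connectedComponentsWithStats(m); k=1+np.argmax(st[1:,4])
pix=np.argwhere(l==k)
hsv=cv2.cvtColor(im,cv2.COLOR_RGB2HSV)
W=np.array([ray('top',v,u,.061)[:2] for u,v in pix])
r=cv2.minAreaRect((W*1000).astype(np.float32)); print('rect',r)
cr=lambda U,V,z:ray('top',(U+.5)/4-.5+280,(V+.5)/4-.5+170,z)
bl,br,fr=[cr(*q,.061) for q in((60,158),(457,52),(600,562))]
print(bl,br,fr,np.linalg.norm(bl-br),np.linalg.norm(fr-br))
ex=(br-fr)[:2]; ey=(bl-br)[:2]; yaw1=np.arctan2(ex[1],ex[0]); yaw2=np.arctan2(ey[1],ey[0])-np.pi/2
print(np.degrees([yaw1,yaw2]),(bl+fr)/2)
yaw=(yaw1*270+yaw2*212)/482; Rm=np.array([[np.cos(yaw),-np.sin(yaw)],[np.sin(yaw),np.cos(yaw)]])
np.save('box.npy',dict(R=Rm,c=((bl+fr)/2)[:2],yaw=yaw))
print('board front',[w2b(cr(*q,.068))*1000 for q in((195,528),(535,435))],'back',[w2b(cr(*q,.068))*1000 for q in((135,308),(470,218))])
print('pivot',w2b(cr(485,182,.066))*1000,'knobtop',w2b(cr(514,243,.0835))*1000)
sd=lambda U,V,z:ray('side',(U+.5)/4-.5+220,(V+.5)/4-.5+225,z)
print('side: knob',w2b(sd(606,278,.0835))*1000,'pivot',w2b(sd(652,265,.0665))*1000,'corners',[w2b(sd(*q,.061))*1000 for q in((775,225),(272,495),(37,222),(487,20))])
E
```

```text
Traceback (most recent call last):
  File "h.py", line 10, in ray
    m=camera_model(n); T=np.linalg.inv(m['world_to_cam']); d=T[:3,:3]@[(u-m['cx'])/m['fx'],(v-m['cy'])/m['fy'],1]; o=T[:3,3]
ValueError: time passes only in moves, steps and waits
```

```bash
sed -i '2a import functools\n_cm=camera_model\n@functools.lru_cache\ndef camera_model(n): return _cm(n)' h.py
python3 - <<'E'
from h import *
f=np.load('pics/top0.npz'); im,d=f['im'],f['d']; P=cloud('top',d); z=P[...,2]
R=np.zeros((480,640),bool); R[170:350,280:440]=1
m=(R&(z>.054)).astype(np.uint8)
n,l,st,c=cv2.connectedComponentsWithStats(m); k=1+np.argmax(st[1:,4])
W=np.array([ray('top',v,u,.061)[:2] for u,v in np.argwhere(l==k)])
print('rect',cv2.minAreaRect((W*1000).astype(np.float32)))
cr=lambda U,V,z:ray('top',(U+.5)/4-.5+280,(V+.5)/4-.5+170,z)
bl,br,fr=[cr(*q,.061) for q in((60,158),(457,52),(600,562))]
print(bl,br,fr,np.linalg.norm(bl-br),np.linalg.norm(fr-br))
ex=(br-fr)[:2]; ey=(bl-br)[:2]; yaw1=np.arctan2(ex[1],ex[0]); yaw2=np.arctan2(ey[1],ey[0])-np.pi/2
print(np.degrees([yaw1,yaw2]),(bl+fr)/2)
yaw=(yaw1*270+yaw2*212)/482; Rm=np.array([[np.cos(yaw),-np.sin(yaw)],[np.sin(yaw),np.cos(yaw)]])
np.save('box.npy',dict(R=Rm,c=((bl+fr)/2)[:2],yaw=yaw))
print('board front',[w2b(cr(*q,.068))*1000 for q in((195,528),(535,435))],'back',[w2b(cr(*q,.068))*1000 for q in((135,308),(470,218))])
print('pivot',w2b(cr(485,182,.066))*1000,'knobtop',w2b(cr(514,243,.0835))*1000)
sd=lambda U,V,z:ray('side',(U+.5)/4-.5+220,(V+.5)/4-.5+225,z)
print('side: knob',w2b(sd(606,278,.0835))*1000,'pivot',w2b(sd(652,265,.0665))*1000,'corners',[w2b(sd(*q,.061))*1000 for q in((775,225),(272,495),(37,222),(487,20))])
E
```

```text
rect ((463.9150390625, 197.91134643554688), (269.28924560546875, 222.16139221191406), 14.392754554748535)
[0.567086   0.33542575 0.061     ] [0.61866507 0.13113155 0.061     ] [0.35810747 0.06625776 0.061     ] 0.2107048245466014 0.2685123275390518
[13.98125861 14.1696011 ] [0.46259674 0.20084176 0.061     ]
board front [array([-65.37075242,  86.99295169]), array([-64.27315513, -89.81989447])] back [array([49.18163754, 87.75252679]), array([ 49.6521619 , -87.82717916])]
pivot [  65.56769158 -100.43662595] knobtop [  30.70834913 -103.13187471]
side: knob [  31.49822559 -105.29604121] pivot [ 66.42111769 -97.62475559] corners [array([ 134.09849073, -107.0281916 ]), array([-136.57760989, -102.67897572]), array([-134.46448217,   99.22128673]), array([133.57104782, 103.12947203])]
```

Request:
send_rows:
  plan:
    - [[0,0,0],[-0.63,-0.69,0.18],1]
    - [[0,0,0],[-0.63,-0.69,0.18],1]
    - [[0,0,0],[-0.63,-0.69,0.18],1]
    - [[0,0,0],[-0.63,-0.69,0.18],1]
    - [[0,0,0],[-0.63,-0.69,0.18],1]
    - [[0,0,0],[-0.63,-0.69,0.18],1]
    - [[0,0,0],[-0.63,-0.69,0.18],1]
    - [[0,0,0],[-0.63,-0.69,0.18],1]
    - [[0,0,0],[-0.63,-0.69,0.18],1]
    - [[0,0,0],[-0.63,-0.69,0.18],1]
    - [[0,0,0],[-0.63,-0.69,0.18],1]
    - [[0,0,0],[-0.63,-0.69,0.18],1]

```text
time: 1.3
tool_pos: [0.3814, 0.179, 0.3181]
ee_rot: [[-0.946, 0.323, 0.0], [0.323, 0.946, 0.0], [0.0, 0.0, -1.0]]
force: [-0.0, -0.2, -0.8]
opening: 0.0952
grip_force: 0.0
```

Request:
send_rows:
  plan:
    - [[0,0,-0.91],[0,0,0],1]
    - [[0,0,-0.91],[0,0,0],1]
    - [[0,0,-0.91],[0,0,0],1]
    - [[0,0,-0.91],[0,0,0],1]
    - [[0,0,-0.91],[0,0,0],1]
    - [[0,0,-0.91],[0,0,0],1]
    - [[0,0,0],[0,0,0],1]
    - [[0,0,0],[0,0,0],1]
    - [[0,0,0],[0,0,0],1]

```text
time: 2.2
tool_pos: [0.381, 0.1804, 0.3183]
ee_rot: [[-0.971, -0.239, -0.0], [-0.239, 0.971, 0.0], [0.0, 0.0, -1.0]]
force: [0.4, -0.3, -0.4]
opening: 0.0951
grip_force: 0.0
```

```bash
cat >> h.py <<'E'
def st():
    s=status.observe(); R=s['ee_rot']; b=box(); y=np.degrees(np.arctan2(R[1,1],R[0,1])-b['yaw'])-90
    F=b['R'].T@s['force'][:2]
    print('t',round(s['time'],2),'box xy mm',(w2b(s['tool_pos'])*1000).round(1),'tip z',round(s['tool_pos'][2]*1000-190,1),'yaw err',y.round(2),'zaxis in tool-ish',R[:,2].round(4),'F box',F.round(2),s['force'][2].round(2),'open',round(s['opening'],4),'M',s['moment'].round(2))
E
python3 -c "
from h import *
st()"
```

```text
t 2.2 box xy mm [-84.1   0. ] tip z 128.3 yaw err -0.26 zaxis in tool-ish [-1.e-04  1.e-04 -1.e+00] F box [ 0.37 -0.37] -0.36 open 0.0951 M [ 0.05  0.02 -0.03]
```

Request:
send_rows:
  plan:
    - [[0,0,-0.04],[0.05,0,0.5],1]
    - [[0,0,0],[0,0,0.5],1]
    - [[0,0,0],[0,0,0.4],1]
    - [[0,0,0],[0,0,0.25],1]
    - [[0,0,0],[0,0,0.18],1]
    - [[0,0,0],[0,0,0],1]
    - [[0,0,0],[0,0,0],1]

```text
time: 2.9
tool_pos: [0.3792, 0.18, 0.2454]
ee_rot: [[-0.97, -0.244, 0.0], [-0.244, 0.97, 0.0], [-0.0, 0.0, -1.0]]
force: [-1.6, 0.1, -0.7]
opening: 0.0953
grip_force: 0.0
```

```bash
python3 - <<'E'
from h import *
st()
im,d=grab_frame('side'); cv2.imwrite('pics/s1.png',cv2.resize(im[180:380,180:440],None,fx=3,fy=3,interpolation=cv2.INTER_CUBIC)[...,::-1])
E
```

```text
t 2.9 box xy mm [-85.9   0. ] tip z 55.4 yaw err 0.09 zaxis in tool-ish [ 3.e-04  1.e-04 -1.e+00] F box [-1.52  0.45] -0.66 open 0.0953 M [0.06 0.05 0.03]
```

View pics/s1.png

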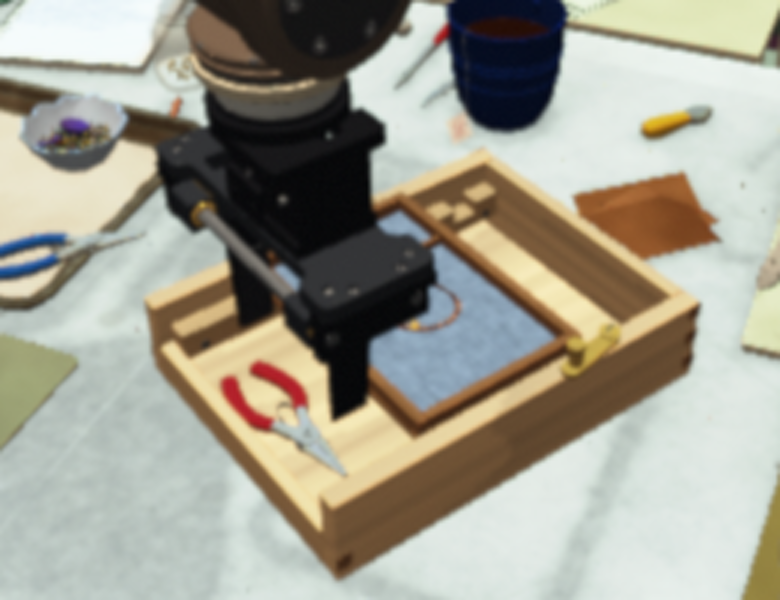

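The fingertips, at about (345,410), stand in front of the board's front face and clear of the pliers. I'll start pushing slowly.

Request:
send_rows:
  plan:
    - [[0,0,0],[-0.05,0,0],1]
    - [[0,0,0],[-0.05,0,0],1]
    - [[0,0,0],[-0.05,0,0],1]
    - [[0,0,0],[-0.05,0,0],1]
    - [[0,0,0],[-0.05,0,0],1]
    - [[0,0,0],[-0.05,0,0],1]
    - [[0,0,0],[-0.05,0,0],1]
    - [[0,0,0],[-0.05,0,0],1]
    - [[0,0,0],[-0.05,0,0],1]
    - [[0,0,0],[-0.05,0,0],1]
    - [[0,0,0],[-0.05,0,0],1]
    - [[0,0,0],[-0.05,0,0],1]

```text
time: 4.15
tool_pos: [0.4025, 0.1859, 0.2451]
ee_rot: [[-0.97, -0.245, 0.0], [-0.245, 0.97, 0.0], [-0.0, 0.0, -1.0]]
force: [-0.9, 0.4, 0.4]
opening: 0.0951
grip_force: 0.5
```

Request:
send_rows:
  plan:
    - [[0,0,0],[-0.05,0,0],1]
    - [[0,0,0],[-0.05,0,0],1]
    - [[0,0,0],[-0.05,0,0],1]
    - [[0,0,0],[-0.05,0,0],1]
    - [[0,0,0],[-0.05,0,0],1]
    - [[0,0,0],[-0.05,0,0],1]
    - [[0,0,0],[-0.05,0,0],1]
    - [[0,0,0],[-0.05,0,0],1]

```text
time: 4.95
tool_pos: [0.4181, 0.1898, 0.2451]
ee_rot: [[-0.97, -0.245, -0.0], [-0.245, 0.97, 0.0], [-0.0, 0.0, -1.0]]
force: [-1.3, -0.5, -0.5]
opening: 0.0951
grip_force: 0.4
```

```bash
python3 - <<'E'
from h import *
st()
im,d=grab_frame('side'); P=cloud('side',d)
b=box(); q=(P[...,:2]-b['c'])@b['R']*1000
z=P[...,2]*1000
# board/rim heights: right rim strip and back edge
m=(abs(q[...,1]+60)<15)&(z>45)&(z<80)&(q[...,0]>-60)&(q[...,0]<125)
for x in range(-40,125,8):
    k=m&(abs(q[...,0]-x)<4); print(x,k.sum(),np.median(z[k]).round(1) if k.sum() else '')
E
```

```text
t 4.95 box xy mm [-45.9   0.1] tip z 55.1 yaw err 0.1 zaxis in tool-ish [-0.e+00  1.e-04 -1.e+00] F box [-1.35 -0.19] -0.46 open 0.0951 M [-0.04  0.13 -0.05]
-40 34 68.9
-32 99 63.9
-24 8 57.5
-16 55 57.1
-8 53 57.1
0 52 57.1
8 56 57.5
16 50 56.9
24 51 56.9
32 50 57.2
40 49 57.3
48 46 57.2
56 47 57.0
64 45 57.1
72 48 57.2
80 96 63.9
88 7 67.2
96 0 
104 0 
112 0 
120 2 50.4
```

Request:
send_rows:
  plan:
    - [[0,0,0],[-0.05,0,0],1]
    - [[0,0,0],[-0.05,0,0],1]
    - [[0,0,0],[-0.05,0,0],1]
    - [[0,0,0],[-0.05,0,0],1]
    - [[0,0,0],[-0.05,0,0],1]
    - [[0,0,0],[-0.05,0,0],1]
    - [[0,0,0],[-0.05,0,0],1]
    - [[0,0,0],[-0.03,0,0],1]
    - [[0,0,0],[-0.02,0,0],1]

```text
time: 5.9
tool_pos: [0.4335, 0.1937, 0.2451]
ee_rot: [[-0.97, -0.245, 0.0], [-0.245, 0.97, 0.0], [-0.0, 0.0, -1.0]]
force: [-1.4, -0.4, 0.3]
opening: 0.095
grip_force: 0.5
```

Request:
send_rows:
  plan:
    - [[0,0,0],[-0.02,0,0],1]
    - [[0,0,0],[-0.02,0,0],1]
    - [[0,0,0],[-0.02,0,0],1]
    - [[0,0,0],[-0.02,0,0],1]
    - [[0,0,0],[-0.02,0,0],1]

```text
time: 6.4
tool_pos: [0.4374, 0.1946, 0.2451]
ee_rot: [[-0.97, -0.245, 0.0], [-0.245, 0.97, 0.0], [-0.0, 0.0, -1.0]]
force: [-0.2, -0.5, 0.4]
opening: 0.0951
grip_force: 0.4
```

```bash
cat >> h.py <<'E'
def felt():
    im,d=grab_frame('side'); P=cloud('side',d); b=box(); q=(P[...,:2]-b['c'])@b['R']*1000; z=P[...,2]*1000
    m=(abs(q[...,1]+60)<15)&(z>40)&(z<80)
    for x in (10,30,50,70,80,85,90,95,100,105,110,115):
        k=m&(abs(q[...,0]-x)<2.5); print(x,k.sum(),np.median(z[k]).round(1) if k.sum() else '',end='; ')
    return im
E
python3 -c "
from h import *
st();felt()"
```

```text
t 6.4 box xy mm [-26.    0.1] tip z 55.1 yaw err 0.1 zaxis in tool-ish [ 1.e-04  1.e-04 -1.e+00] F box [-0.35 -0.44] 0.39 open 0.0951 M [ 0.    0.15 -0.05]
10 28 57.3; 30 33 57.4; 50 26 57.1; 70 28 56.8; 80 26 57.0; 85 30 57.0; 90 28 57.2; 95 37 57.7; 100 71 65.3; 105 11 67.4; 110 0 ; 115 0 ;
```

Still riding, so I'll continue at 8 mm/s.

Request:
send_rows:
  plan:
    - [[0,0,0],[-0.02,0,0],1]
    - [[0,0,0],[-0.02,0,0],1]
    - [[0,0,0],[-0.02,0,0],1]
    - [[0,0,0],[-0.02,0,0],1]

```text
time: 6.85
tool_pos: [0.4404, 0.1954, 0.2451]
ee_rot: [[-0.97, -0.245, -0.0], [-0.245, 0.97, 0.0], [0.0, 0.0, -1.0]]
force: [-0.9, -0.0, 0.4]
opening: 0.0952
grip_force: 0.5
```

```bash
python3 -c "
from h import *
st();felt()"
```

```text
t 6.85 box xy mm [-22.8   0.1] tip z 55.1 yaw err 0.1 zaxis in tool-ish [-1.e-04  0.e+00 -1.e+00] F box [-0.88  0.19] 0.36 open 0.0952 M [ 0.05  0.24 -0.03]
10 35 49.2; 30 34 49.1; 50 30 48.9; 70 32 49.5; 80 31 49.1; 85 29 49.4; 90 25 49.7; 95 26 49.2; 100 78 53.1; 105 29 59.8; 110 3 59.1; 115 0 ;
```

The board has dropped 8 mm and lies flat. Next I'll back off, lift, close the fingers and move outside the knob.

Request:
send_rows:
  plan:
    - [[0,0,0],[0.1,0,0],1]
    - [[0,0,0],[0.2,0,0],1]
    - [[0,0,0],[0,0,-0.4],1]
    - [[0,0,0],[0,0,-0.7],-1]
    - [[0,0,0],[-0.35,-0.67,0],-1]
    - [[0,0,0],[-0.35,-0.67,0],-1]
    - [[0,0,0],[-0.35,-0.67,0],-1]
    - [[0,0,0],[-0.35,-0.67,0],-1]
    - [[0,0,0],[-0.35,-0.67,0],-1]
    - [[0,0,0],[0,0,0],-1]
    - [[0,0,0],[0,0,0],-1]
    - [[0,0,0],[0,0,0],-1]

```text
time: 8.1
tool_pos: [0.5285, 0.0802, 0.289]
ee_rot: [[-0.97, -0.245, -0.001], [-0.245, 0.97, 0.0], [0.001, 0.0, -1.0]]
force: [0.4, -0.3, 0.7]
opening: 0.0286
grip_force: 0.0
```

```bash
python3 - <<'E'
from h import *
st(); felt()
im,d=grab_frame('top'); P=cloud('top',d); b=box(); q=(P[...,:2]-b['c'])@b['R']*1000; z=P[...,2]*1000
for y in (-70,-40,40,70): 
    for x in (10,90):
        k=(abs(q[...,0]-x)<6)&(abs(q[...,1]-y)<6); print((x,y),np.median(z[k]).round(1),end=' ')
cv2.imwrite('pics/t2.png',cv2.resize(im[170:350,280:460],None,fx=3.3,fy=3.3,interpolation=cv2.INTER_CUBIC)[...,::-1])
E
```

```text
t 8.1 box xy mm [  34.7 -133. ] tip z 99.0 yaw err 0.12 zaxis in tool-ish [-8.e-04  1.e-04 -1.e+00] F box [ 0.31 -0.43] 0.73 open 0.0286 M [ 0.05 -0.    0.01]
10 33 49.3; 30 35 49.1; 50 27 49.6; 70 19 48.8; 80 8 49.3; 85 1 50.0; 90 0 ; 95 7 48.6; 100 24 52.0; 105 13 59.3; 110 0 ; 115 0 ; (10, -70) 447.3 (90, -70) 50.1 (10, -40) 50.3 (90, -40) 48.3 (10, 40) 50.1 (90, 40) 50.6 (10, 70) 48.9 (90, 70) 48.9
```

View pics/t2.png

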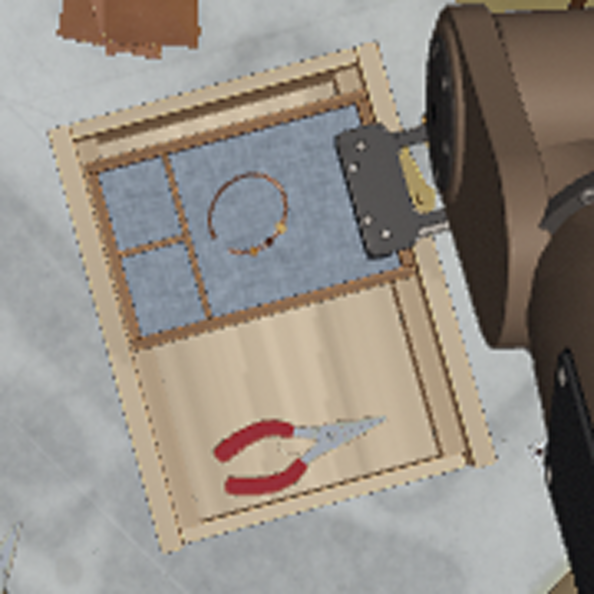

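The board lies flat at the same height on both sides, with the bracelet (about (248,214)) and pliers (about (290,460)) undisturbed. Next I'll lower the closed fingertips outside the knob and push.

Request:
send_rows:
  plan:
    - [[0,0,0],[0.04,0,0],-1]
    - [[0,0,0],[0,0,0],-1]
    - [[0,0,0],[0,0,0],-1]
    - [[0,0,0],[0,0,0.3],-1]
    - [[0,0,0],[0,0,0.3],-1]
    - [[0,0,0],[0,0,0.12],-1]
    - [[0,0,0],[0,0.1,0],-1]
    - [[0,0,0],[0,0.1,0],-1]
    - [[0,0,0],[0,0.08,0],-1]
    - [[0,0,0],[0,0.08,0],-1]
    - [[0,0,0],[0,0.06,0],-1]

```text
time: 9.3
tool_pos: [0.5236, 0.0959, 0.2606]
ee_rot: [[-0.97, -0.245, 0.0], [-0.245, 0.97, 0.0], [-0.0, -0.0, -1.0]]
force: [-0.5, -0.5, 0.2]
opening: 0.0002
grip_force: 0.5
```

```bash
python3 - <<'E'
from h import *
st(); im,d=grab_frame('side')
cv2.imwrite('pics/s3.png',cv2.resize(im[180:380,240:480],None,fx=3,fy=3,interpolation=cv2.INTER_CUBIC)[...,::-1])
E
```

```text
t 9.3 box xy mm [  33.7 -116.6] tip z 70.6 yaw err 0.12 zaxis in tool-ish [ 4.e-04  0.e+00 -1.e+00] F box [-0.64 -0.33] 0.16 open 0.0002 M [-0.13  0.06 -0.01]
```

View pics/s3.png

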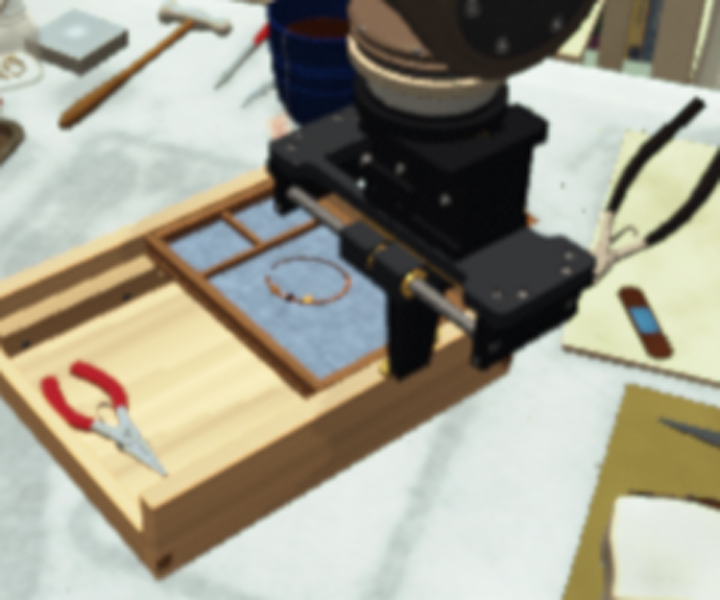

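The closed fingertips are against the knob's outer side, with the wing tip visible at (383,370). Now I'll swing round the pivot.

Request:
send_rows:
  plan:
    - [[0,0,0.67],[0.03,0.058,0],-1]
    - [[0,0,0.67],[0.03,0.058,0],-1]
    - [[0,0,0.67],[0.03,0.058,0],-1]
    - [[0,0,0.67],[0.03,0.058,0],-1]
    - [[0,0,0.67],[0.03,0.058,0],-1]
    - [[0,0,0.67],[0.03,0.058,0],-1]
    - [[0,0,0.67],[0.03,0.058,0],-1]
    - [[0,0,0.67],[0.03,0.058,0],-1]
    - [[0,0,0.67],[0.03,0.058,0],-1]
    - [[0,0,0.67],[0.03,0.058,0],-1]
    - [[0,0,0.67],[0.03,0.058,0],-1]
    - [[0,0,0.67],[0.03,0.058,0],-1]

```text
time: 10.55
tool_pos: [0.5137, 0.1244, 0.2605]
ee_rot: [[-0.827, 0.563, 0.0], [0.563, 0.827, 0.0], [-0.0, 0.0, -1.0]]
force: [-0.2, -0.8, -0.4]
opening: 0.0006
grip_force: 0.3
```

```bash
cat >> h.py <<'E'
def arc():
    s=status.observe(); R=s['ee_rot']; th=-np.radians(np.degrees(np.arctan2(R[1,1],R[0,1])-box()['yaw'])-90)
    n=np.array([-np.cos(th),np.sin(th)]); t=np.array([np.sin(th),np.cos(th)])
    e=w2b(s['tool_pos'])*1000-np.array([66,-99]); print('th',th.round(3),'radial',(e@n).round(1),'(want 33) tangential',(e@t).round(1),'(want -17)')
E
python3 - <<'E'
from h import *
st(); arc()
E
```

```text
t 10.55 box xy mm [ 30.9 -86.6] tip z 70.5 yaw err -48.31 zaxis in tool-ish [ 4.e-04  1.e-04 -1.e+00] F box [-0.33 -0.7 ] -0.35 open 0.0006 M [-0.1   0.02 -0.01]
th 0.843 radial 32.6 (want 33) tangential -17.9 (want -17)
```

Request:
send_rows:
  plan:
    - [[0,0,0.67],[0.03,0.06,0],-1]
    - [[0,0,0.67],[0.03,0.06,0],-1]
    - [[0,0,0.67],[0.03,0.06,0],-1]
    - [[0,0,0.67],[0.03,0.06,0],-1]
    - [[0,0,0.67],[0.03,0.06,0],-1]
    - [[0,0,0.67],[0.03,0.06,0],-1]
    - [[0,0,0.67],[0.03,0.06,0],-1]
    - [[0,0,0.67],[0.03,0.06,0],-1]
    - [[0,0,0.67],[0.03,0.06,0],-1]
    - [[0,0,0.67],[0.03,0.06,0],-1]
    - [[0,0,0],[0,0,0],-1]

```text
time: 11.65
tool_pos: [0.5251, 0.1481, 0.2605]
ee_rot: [[-0.27, 0.963, 0.0], [0.963, 0.27, 0.0], [0.0, 0.0, -1.0]]
force: [0.8, -0.5, 0.5]
opening: 0.0005
grip_force: 0.0
```

```bash
python3 - <<'E'
from h import *
st(); arc(); im,d=grab_frame('side')
a=cv2.resize(im[225:345,300:460],None,fx=5,fy=5,interpolation=cv2.INTER_CUBIC); cv2.imwrite('pics/s4.png',a[...,::-1])
E
```

```text
t 11.65 box xy mm [ 47.8 -66.3] tip z 70.5 yaw err -88.4 zaxis in tool-ish [ 4.e-04  2.e-04 -1.e+00] F box [ 0.65 -0.68] 0.52 open 0.0005 M [-0.04  0.08 -0.01]
th 1.543 radial 33.2 (want 33) tangential -17.3 (want -17)
```

View pics/s4.png

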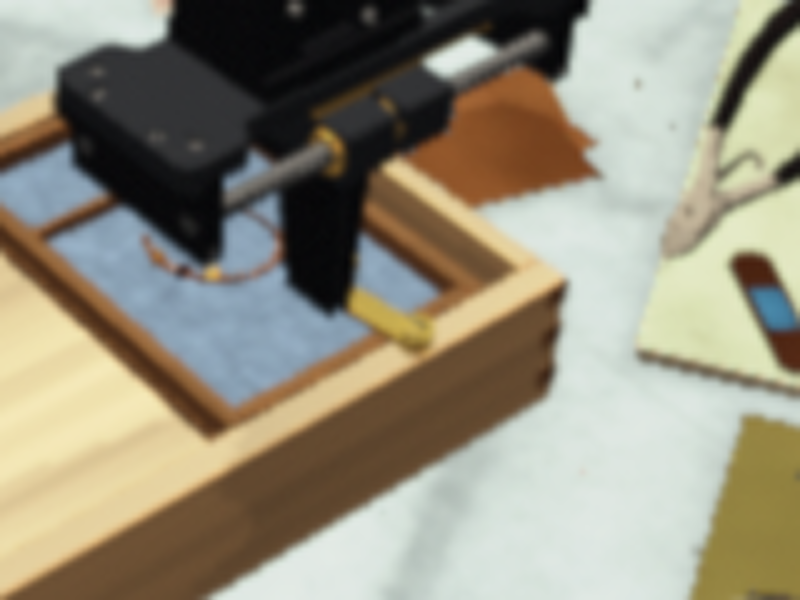

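The wing, from about (360,295) to (420,335), points across over the rim with the finger behind the knob. I'll nudge gently on to the stop.

Request:
send_rows:
  plan:
    - [[0,0,0.28],[0,0.015,0],-1]
    - [[0,0,0],[0,0.015,0],-1]
    - [[0,0,0],[0,0,0],-1]

```text
time: 12.0
tool_pos: [0.5261, 0.1483, 0.2603]
ee_rot: [[-0.243, 0.97, -0.0], [0.97, 0.243, 0.0], [0.0, -0.0, -1.0]]
force: [-0.2, 0.5, 1.3]
opening: 0.0007
grip_force: 0.4
```

```bash
cat >> h.py <<'E'
def wing():
    im,d=grab_frame('side'); hsv=cv2.cvtColor(im,cv2.COLOR_RGB2HSV)
    m=cv2.inRange(hsv,(18,110,60),(35,255,255)); m[:225]=0; m[345:]=0; m[:,:300]=0; m[:,420:]=0
    n,l,s,c=cv2.connectedComponentsWithStats(m); print(s[1:].tolist())
    k=1+np.argmax(s[1:,4]); w=np.array([w2b(ray('side',v,u,.0665))*1000 for u,v in np.argwhere(l==k)])
    print('wing box x/y range',w.min(0),w.max(0),cv2.minAreaRect(w.astype(np.float32)))
    return w
E
python3 - <<'E'
from h import *
st(); arc(); w=wing()
E
```

```text
t 12.0 box xy mm [ 48.9 -66.4] tip z 70.3 yaw err -89.99 zaxis in tool-ish [-1.e-04  1.e-04 -1.e+00] F box [-0.09  0.57] 1.28 open 0.0007 M [-0.03  0.17  0.03]
th 1.571 radial 32.6 (want 33) tangential -17.1 (want -17)
[[371, 242, 4, 2, 4], [367, 245, 1, 1, 1], [378, 245, 1, 2, 2], [364, 246, 2, 2, 2], [306, 249, 1, 1, 1], [308, 248, 1, 1, 1], [363, 250, 6, 10, 27], [377, 260, 4, 3, 4], [382, 263, 2, 2, 2], [385, 265, 3, 3, 3], [389, 268, 6, 5, 6], [396, 273, 8, 7, 9], [342, 279, 2, 2, 4], [369, 282, 18, 15, 117], [408, 283, 1, 1, 1], [392, 285, 1, 1, 1], [404, 285, 1, 1, 1], [406, 284, 1, 1, 1], [397, 289, 1, 1, 1], [399, 288, 1, 1, 1], [394, 290, 2, 2, 2], [390, 293, 1, 1, 1], [392, 292, 1, 1, 1], [388, 294, 1, 1, 1], [379, 299, 1, 1, 1], [381, 298, 1, 1, 1], [372, 303, 1, 1, 1], [370, 304, 1, 1, 1], [365, 307, 1, 1, 1], [361, 309, 1, 1, 1], [363, 308, 1, 1, 1], [346, 310, 1, 1, 1], [358, 311, 1, 1, 1], [354, 313, 1, 1, 1], [356, 312, 1, 1, 1], [347, 317, 1, 1, 1], [340, 321, 1, 1, 1], [342, 320, 1, 1, 1], [338, 322, 1, 1, 1], [333, 325, 1, 1, 1], [331, 326, 1, 1, 1], [326, 329, 1, 1, 1], [322, 331, 1, 1, 1], [324, 330, 1, 1, 1], [319, 333, 1, 1, 1], [315, 335, 1, 1, 1], [317, 334, 1, 1, 1], [313, 336, 1, 1, 1], [308, 339, 1, 1, 1], [310, 338, 1, 1, 1], [306, 340, 1, 1, 1], [301, 343, 1, 1, 1]]
wing box x/y range [  54.80111585 -109.06965703] [ 76.36870123 -66.28159799] ((63.591331481933594, -87.82795715332031), (20.988710403442383, 41.24889373779297), 14.411794662475586)
```

Request:
send_rows:
  plan:
    - [[0,0,0],[0,0.015,0],-1]
    - [[0,0,0],[0,0.01,0],-1]
    - [[0,0,0],[0,0,0],-1]

```text
time: 12.35
tool_pos: [0.5272, 0.1485, 0.2603]
ee_rot: [[-0.243, 0.97, 0.0], [0.97, 0.243, 0.0], [0.0, 0.0, -1.0]]
force: [-1.2, 0.2, 0.6]
opening: 0.0002
grip_force: 0.3
```

Now I'll back off, lift, move aside and check from above.

Request:
send_rows:
  plan:
    - [[0,0,0],[0,-0.2,0],-1]
    - [[0,0,0],[0,-0.3,0],-1]
    - [[0,0,0],[0,0,-0.6],-1]
    - [[0,0,0],[0,0,-0.9],-1]
    - [[0,0,0],[0.8,0,-0.5],-1]
    - [[0,0,0],[0.9,0,0],-1]
    - [[0,0,0],[0.9,0,0],-1]
    - [[0,0,0],[0.9,0,0],-1]
    - [[0,0,0],[0.8,0,0],-1]
    - [[0,0,0],[0,0,0],-1]

```text
time: 13.35
tool_pos: [0.4642, 0.3128, 0.3403]
ee_rot: [[-0.246, 0.969, 0.0], [0.969, 0.246, 0.0], [0.0, 0.0, -1.0]]
force: [0.2, -1.1, 0.0]
opening: 0.0005
grip_force: 0.0
```

```bash
python3 - <<'E'
from h import *
st(); im,d=grab_frame('top'); 
im2,_=grab_frame('side')
a=cv2.resize(im[180:330,290:430],(560,600),interpolation=cv2.INTER_CUBIC)
b=cv2.resize(im2[265:325,355:415],(240,240),interpolation=cv2.INTER_CUBIC); b=cv2.copyMakeBorder(b,0,360,0,0,cv2.BORDER_CONSTANT)
cv2.imwrite('pics/f5.png',np.hstack([a,b])[...,::-1])
E
```

```text
t 13.35 box xy mm [ 28.8 108.2] tip z 150.3 yaw err -89.84 zaxis in tool-ish [ 1.e-04  5.e-04 -1.e+00] F box [-0.11 -1.08] 0.02 open 0.0005 M [-0.08  0.05 -0.02]
```

View pics/f5.png

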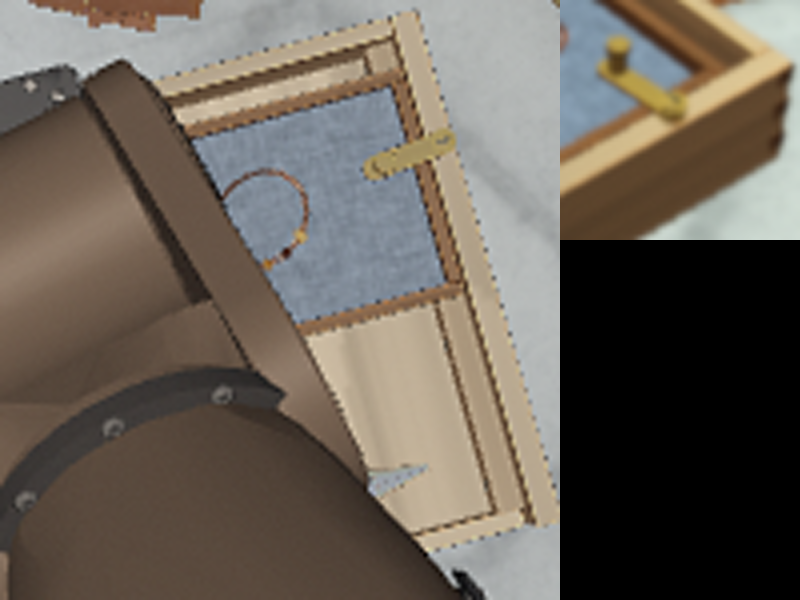

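The wing lies over the rim from pivot (445,142) to tip (370,168), and the bracelet and pliers are in place. It may be a few degrees short, so I'll measure it.

```bash
python3 - <<'E'
from h import *
for n,win in(('top',(205,232,375,410)),('side',(265,300,355,400))):
    im,d=grab_frame(n); hsv=cv2.cvtColor(im,cv2.COLOR_RGB2HSV)
    m=cv2.inRange(hsv,(18,105,60),(35,255,255)); M=np.zeros_like(m); a,b,c,e=win; M[a:b,c:e]=m[a:b,c:e]
    k,l,s,_=cv2.connectedComponentsWithStats(M); j=1+np.argmax(s[1:,4])
    w=np.array([w2b(ray(n,v,u,.0665))*1000 for u,v in np.argwhere(l==j)])
    print(n,s[j],w.min(0).round(1),w.max(0).round(1))
    for y in range(-108,-50,5):
        q=w[abs(w[:,1]-y)<2.5]
        if len(q): print(y,q[:,0].min().round(1),q[:,0].max().round(1),q[:,0].mean().round(1),len(q))
E
```

```text
top [381 217   9   7  31] [ 57.3 -74.1] [ 68.6 -57.1]
-73 60.2 68.6 64.3 9
-68 57.3 68.2 62.6 9
-63 58.3 67.2 63.1 9
-58 59.9 64.3 61.8 4
side [365 275  27  24 172] [  51.7 -109.5] [ 79.1 -49.3]
-108 51.7 76.1 63.6 15
-103 56.9 70.9 63.3 16
-98 56.2 77.8 66.4 22
-93 58.0 75.4 66.6 20
-88 57.3 74.0 64.0 15
-83 57.6 67.3 62.6 12
-78 57.0 67.7 62.1 12
-73 57.3 67.0 62.5 11
-68 56.3 66.0 60.9 11
-63 55.6 68.2 61.7 14
-58 59.2 75.3 67.6 12
-53 69.5 79.1 74.4 9
```

The wing centreline shows about 1.49 rad, so it is about 3 mm short at the knob. I'll go back and push until the stop is felt.

Request:
send_rows:
  plan:
    - [[0,0,0],[-0.8,0,0],-1]
    - [[0,0,0],[-0.9,0,0],-1]
    - [[0,0,0],[-0.9,0,0],-1]
    - [[0,0,0],[-0.9,0,0],-1]
    - [[0,0,0],[-0.8,0,0.5],-1]
    - [[0,0,0],[0,0,0.8],-1]
    - [[0,0,0],[0,0,0.5],-1]
    - [[0,0,0],[0,0,0.2],-1]
    - [[0,0,0],[0,0.2,0],-1]
    - [[0,0,0],[0,0.2,0],-1]
    - [[0,0,0],[0,0.1,0],-1]
    - [[0,0,0],[0,0.03,0],-1]

```text
time: 14.75
tool_pos: [0.5288, 0.1491, 0.2611]
ee_rot: [[-0.243, 0.97, 0.001], [0.97, 0.243, 0.0], [-0.0, 0.001, -1.0]]
force: [-0.4, -0.0, -0.5]
opening: 0.0002
grip_force: 0.3
```

Request:
send_rows:
  plan:
    - [[0,0,0],[0,0.02,0],-1]
    - [[0,0,0],[0,0,0],-1]

```text
time: 14.95
tool_pos: [0.529, 0.1491, 0.2606]
ee_rot: [[-0.243, 0.97, 0.0], [0.97, 0.243, 0.0], [0.0, 0.0, -1.0]]
force: [-0.4, -0.2, -0.5]
opening: 0.0008
grip_force: 0.0
```

```bash
python3 -c "
from h import *
st();arc()"
```

```text
t 14.95 box xy mm [ 51.8 -66.3] tip z 70.6 yaw err -90.01 zaxis in tool-ish [ 4.e-04  1.e-04 -1.e+00] F box [-0.45 -0.09] -0.47 open 0.0008 M [-0.1   0.06 -0.02]
th 1.571 radial 32.7 (want 33) tangential -14.2 (want -17)
```

Request:
send_rows:
  plan:
    - [[0,0,0],[0,0.02,0],-1]
    - [[0,0,0],[0,0,0],-1]

```text
time: 15.15
tool_pos: [0.5298, 0.1493, 0.2604]
ee_rot: [[-0.243, 0.97, -0.0], [0.97, 0.243, 0.0], [0.0, 0.0, -1.0]]
force: [-0.2, -0.4, 1.0]
opening: 0.0004
grip_force: 0.3
```

Request:
send_rows:
  plan:
    - [[0,0,0],[0,0.015,0],-1]
    - [[0,0,0],[0,0,0],-1]

```text
time: 15.35
tool_pos: [0.5304, 0.1494, 0.2603]
ee_rot: [[-0.243, 0.97, -0.0], [0.97, 0.243, 0.0], [0.0, -0.0, -1.0]]
force: [-1.2, 0.3, -0.1]
opening: 0.0006
grip_force: 0.3
```

```bash
cat >> h.py <<'E'
def wl():
    im,d=grab_frame('side'); hsv=cv2.cvtColor(im,cv2.COLOR_RGB2HSV)
    m=cv2.inRange(hsv,(18,105,60),(35,255,255)); M=np.zeros_like(m); M[265:302,355:400]=m[265:302,355:400]
    w=np.array([w2b(ray('side',v,u,.0665))*1000 for u,v in np.argwhere(M>0)])
    for y in range(-103,-50,5):
        q=w[abs(w[:,1]-y)<2.5]
        if len(q): print(y,q[:,0].min().round(1),q[:,0].max().round(1),q[:,0].mean().round(1),len(q))
E
python3 -c "
from h import *
st();wl()"
```

```text
t 15.35 box xy mm [ 53.3 -66.4] tip z 70.3 yaw err -90.02 zaxis in tool-ish [-0.e+00  1.e-04 -1.e+00] F box [-1.12  0.63] -0.14 open 0.0006 M [-0.04  0.14  0.04]
-103 56.9 70.9 63.3 16
-98 26.3 103.3 66.2 29
-93 58.0 75.4 66.6 20
-88 58.7 74.0 64.8 15
-83 59.4 120.0 72.5 13
-78 59.8 120.6 75.8 15
-73 60.6 120.2 78.2 12
-68 64.2 119.3 75.8 6
-63 118.4 120.4 119.4 4
-58 119.5 129.6 124.6 2
-53 118.6 120.1 119.3 2
```

Request:
send_rows:
  plan:
    - [[0,0,0],[0,-0.2,0],-1]
    - [[0,0,0],[0,-0.3,0],-1]
    - [[0,0,0],[0,0,-0.6],-1]
    - [[0,0,0],[0,0,-0.9],-1]
    - [[0,0,0],[0.8,0,-0.5],-1]
    - [[0,0,0],[0.9,0,0],-1]
    - [[0,0,0],[0.9,0,0],-1]
    - [[0,0,0],[0.9,0,0],-1]
    - [[0,0,0],[0.9,0,0],-1]
    - [[0,0,0],[0.9,0,0],-1]
    - [[0,0,0],[0.9,0,0],-1]
    - [[0,0,0],[0,0,0],-1]

```text
time: 16.6
tool_pos: [0.449, 0.3876, 0.3401]
ee_rot: [[-0.246, 0.969, 0.0], [0.969, 0.246, 0.001], [0.001, 0.0, -1.0]]
force: [-0.2, 0.1, -0.4]
opening: 0.0007
grip_force: 0.0
```

```bash
python3 - <<'E'
from h import *
st(); wl()
im,d=grab_frame('top'); im2,_=grab_frame('side')
a=cv2.resize(im[190:250,360:420],(500,500),interpolation=cv2.INTER_CUBIC)
b=cv2.resize(im2[265:325,355:391],(300,500),interpolation=cv2.INTER_CUBIC)
cv2.imwrite('pics/f6.png',np.hstack([a,b])[...,::-1])
# expected line directions in the crop for theta = 1.47,1.57,1.6 at wing height
for th in (1.47,1.57,1.6):
    q=[]
    for r in (0,43):
        w=b2w(np.array([66-r*np.cos(th),-99+r*np.sin(th)])/1000); u,v=proj('top',[*w,.0665]); q.append(((u-360+.5)*8.333,(v-190+.5)*8.333))
    q=np.array(q); e=q[1]-q[0]; print(th,q.round(0).tolist(),'img angle',np.degrees(np.arctan2(e[1],-e[0])).round(1))
P=cloud('top',d); b=box(); qq=(P[...,:2]-b['c'])@b['R']*1000; z=P[...,2]*1000
for x,y in ((10,-60),(90,-40),(10,60),(90,60)):
    k=(abs(qq[...,0]-x)<6)&(abs(qq[...,1]-y)<6); print((x,y),np.median(z[k]).round(1),end=' ')
E
```

```text
t 16.6 box xy mm [ 32.2 184.5] tip z 150.1 yaw err -89.84 zaxis in tool-ish [ 0.e+00  6.e-04 -1.e+00] F box [-0.13  0.17] -0.44 open 0.0007 M [-0.09 -0.02 -0.02]
-103 55.5 70.9 62.8 17
-98 26.3 103.3 66.1 31
-93 58.0 75.4 66.6 20
-88 58.7 74.0 64.8 15
-83 59.4 120.0 72.5 13
-78 59.8 120.6 75.8 15
-73 59.1 120.2 73.3 12
-68 59.5 120.8 72.7 13
-63 60.3 120.4 79.5 15
-58 60.6 129.6 77.7 15
-53 72.4 120.6 89.0 11
1.47 [[339.0, 213.0], [174.0, 275.0]] img angle 20.6
1.57 [[339.0, 213.0], [169.0, 258.0]] img angle 14.9
1.6 [[339.0, 213.0], [167.0, 253.0]] img angle 13.2
(10, -60) 49.3 (90, -40) 48.7 (10, 60) 48.5 (90, 60) 49.2
```

View pics/f6.png

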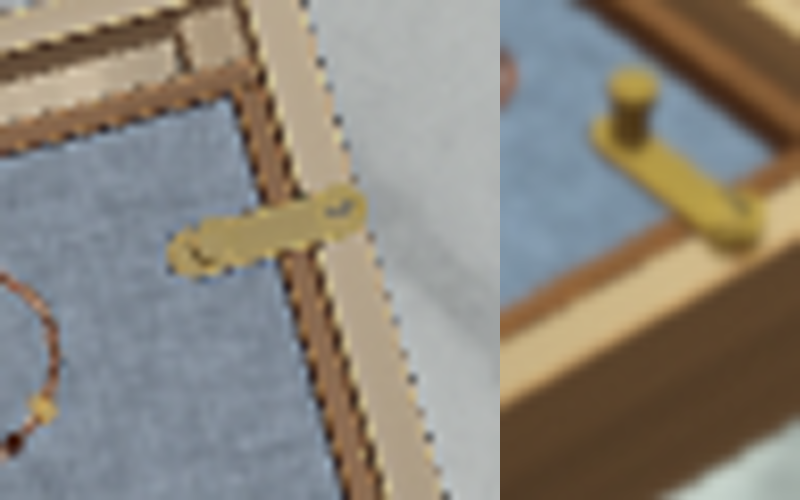

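The wing, from pivot (341,210) to tip (180,252), now lies at about 15° in the image; straight across would be 14.9°. The board is flat and the gripper is clear, so I'll hand in.

```bash
python3 -c "
from cell import ticket
print(ticket.sign_off())"
```

```text
the job is handed in; nothing more can be done
None
```

The board is seated flat in its notches and locked with the turn-button straight across its rim; bracelet and pliers look undisturbed, and the job was handed in at about 17 s of the 51 s allowed.

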